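# Test the three tool setters and log the check

## Task

Check that the plungers of the three tool setters on the bench move freely: with a fingertip, lightly press the yellow pad, then the blue, then the red, each part-way down but not to its stop. When all three have been tested, and not before, push in the green key on the logging box until it stays down. Do not pick up, tip or shove the setters, and leave everything else on the bench where it is.

Things in the scene. Friction and masses are not known exactly. Their poses are not given: they have to be found in the camera images.
- yellow_setter: yellow tool setter: a loose round aluminium housing, about 0.75 kg, 64 mm across at its foot, 50 mm above, 42 mm tall, with a yellow ring and on top a yellow pad whose face is 60 mm above the bench. Origin: centre of the underside; z up
- yellow_top (a point): centre of the top face of the yellow pad (flat disc 32 mm across, standing 18 mm proud of its housing); it sinks with the pad
- yellow_pad (a joint): how far the yellow pad is pressed down, m: 0 up, 0.012 at its stop. A spring pushes back with 1.5 N at first, 5.1 N at the stop, and returns it; 0.003 or more counts as tested, 0.0105 or more is too hard
- blue_setter: blue tool setter: a loose round aluminium housing, about 0.75 kg, 64 mm across at its foot, 50 mm above, 57 mm tall, with a blue ring and on top a blue pad whose face is 75 mm above the bench. Origin: centre of the underside; z up
- blue_top (a point): centre of the top face of the blue pad (flat disc 32 mm across, standing 18 mm proud of its housing); it sinks with the pad
- blue_pad (a joint): how far the blue pad is pressed down, m: 0 up, 0.012 at its stop. A spring pushes back with 1.5 N at first, 5.1 N at the stop, and returns it; 0.003 or more counts as tested, 0.0105 or more is too hard
- red_setter: red tool setter: a loose round aluminium housing, about 0.75 kg, 64 mm across at its foot, 50 mm above, 72 mm tall, with a red ring and on top a red pad whose face is 90 mm above the bench. Origin: centre of the underside; z up
- red_top (a point): centre of the top face of the red pad (flat disc 32 mm across, standing 18 mm proud of its housing); it sinks with the pad
- red_pad (a joint): how far the red pad is pressed down, m: 0 up, 0.012 at its stop. A spring pushes back with 1.5 N at first, 5.1 N at the stop, and returns it; 0.003 or more counts as tested, 0.0105 or more is too hard
- log_box: grey logging box 80 x 100 x 38 mm, fixed to the bench, with a dark display and a green key. Origin: centre of the underside; its x axis points from the key to the display, z up
- log_top (a point): centre of the top face of the round green key (32 mm across, standing 12 mm proud of the box, 50 mm above the bench when out); it sinks with the key
- log_button (a joint): how far the green key is pushed in, m: 0 out, 0.008 at its stop. It slides against about 2.5 N of friction and stays where it is left: 0.006 or more is logged
- bushing: bystander, not to be disturbed: short brass tube, 32 mm across, 25 mm tall. Origin: centre of the underside
- billet: bystander, not to be disturbed: small aluminium block 35 x 28 x 30 mm. Origin: centre of the underside
- gauge_block: bystander, not to be disturbed: steel block 75 x 50 x 25 mm with three holes. Origin: centre of the underside
- oil_can: bystander, not to be disturbed: small steel can with a white band, 60 mm across, 90 mm tall. Origin: centre of the underside
- wrench: bystander, not to be disturbed: steel wrench 160 mm long, lying flat. Origin: half-way along it
- brush: bystander, not to be disturbed: cleaning brush 170 mm long, lying flat. Origin: half-way along it
- collet_nut: bystander, not to be disturbed: dark steel nut, 42 mm across, 36 mm tall. Origin: centre of the underside
Not all that is in view belongs to the job. What is shaped like the yellow_setter but orange or turquoise is not meant.

How it is judged:
By the outcome, as a careful person would: the job done as asked, in the order asked, and still so for the second after the job is handed in, with the robot touching nothing.
It also fails if it takes over 51 s, if anything falls off the work surface, if the arm or the gripper's body presses on something with over 40 N, if the wrist force passes 120 N, or if a joint passes its speed limit or range.

## Robot

A 6-joint arm with a two-finger parallel gripper is mounted at the origin on the work surface. World frame = base frame: x ahead of the robot, y to its left, z up, the work surface at z = 0. Lengths are in m, angles in rad, forces in N, time in s.
With the tool pointing down it reaches from about 0.325 to 0.775 m from the base axis. Payload 5.5 kg.
Tool frame: the origin (TCP) lies between the finger pads; the fingertips stand 14 mm ahead of it and the grasp point (between the pads) lies 5 mm behind it; z points along the fingers, y is the line along which they close (so a half turn about z gives the same grasp; the last joint's range is limited). The gripper opens to 88 mm and grips with 3 to 60 N. Pads are 20 mm wide; open, the fingers measure 115 mm over their backs; the gripper's body (75 mm by 178 mm) begins 61 mm behind the grasp point.
Start: joints at [-0.057, 0.091, 1.231, -0, 1.82, -0.057], TCP at [0.6, -0, 0.237] pointing down, gripper open.
Joint ranges: [-2.87, 2.87], [-0.86, 2.18], [0.17, 2.46], [-1.51, 4.65], [0.06, 2.69], [-2.65, 2.65]. Speed limits (rad/s): [2.57, 2.57, 3.01, 3.14, 3.14, 3.14].

## Interface

Orientations are given as a unit quaternion [x, y, z, w].
In Python, from bench import r, imaging, workorder gives the robot as it stands. Calls block until the motion is done:
- r.movep(position, orientation): joint-space move of the TCP to a pose.
- r.move_l(position, speed=0.15, orientation=None, until_force=None): straight line of the TCP; orientation=None keeps the orientation; speed is the mean speed in m/s. With until_force (N) it stops when the force on the tool has changed by that much, and returns True; else False.
- r.move_joints(angles): joint-space move.
- r.move_gripper(opening, newtons=None): opening from 0.0 (shut) to 1.0 (fully open); newtons is the grip in N (None keeps the last); returns when the fingers have stopped.
- r.pause(seconds).
- r.ik(position, orientation): joint angles nearest the present ones, or None.
- imaging.get_image(name): name is "scene" or "side" or "wrist"; returns a dict with "image" (384x512x3 uint8, red, green, blue), "depth" (384x512 float32, m along the optical axis (not along the pixel's ray), 0 where there is no reading), "fov_y" (degrees; the focal length in pixels is half the picture's height over the tangent of half this angle, whatever the lens; pixels are square), "cx", "cy" (the principal point, pixels), "xyz" and "rotation" of the camera in the world; the wrist camera has in their place "tool_from_camera" (4x4, takes a point from camera to tool coordinates, whose origin is the TCP and whose axes are the flange's). Camera axes: x right, y up, looking along -z (the intrinsics and any distortion apply to the point x, -y, -z); pixel columns grow to the right and rows downward; lengths in m; the calibration is good to about 2 mm. A picture is of the moment at which its call begins: read the wrist's pose just before it.
A pose or a line that the arm cannot do raises r.PlanningError and nothing moves.
- workorder.sign_off(): hands the job in; it is judged then, once.
Readings, each from a call of its own:
- r.read_clock(): time.
- r.read_joints(): joint angles.
- r.read_dq(): joint speeds.
- r.read_tau(): joint torques, N m.
- r.read_ee_pos(): TCP position.
- r.read_orientation(): TCP orientation.
- r.read_wrist_force(): force on the tool from outside, world axes, zero at the start.
- r.read_moment(): the same for the moment, N m.
- r.read_grip_width(): opening from 0.0 (shut) to 1.0 (fully open).
- r.read_finger_force(): force on a finger pad.
Only numpy, scipy, OpenCV 4.12 (cv2) and the standard library are available. Lean on these libraries where they do the work, as an engineer would, in place of code of your own. Each camera call takes 0.05 s, during which the arm holds its last target. There are 200 camera calls.

## Working session

There is one attempt and no reset: what is moved stays moved. The work goes in short steps, each a Python script; the robot and the scene stay as the last script left them, time stands still between calls to the robot, and variables do not carry over. Pictures are saved under pics/ and viewed, at most 10 in all, crops included, and the job is handed in when it is done.

```bash
ls; mkdir -p pics; python3 - <<'E'
from bench import r,imaging
import cv2,numpy as np
ims=[]
for n in("scene","side"):
    d=imaging.get_image(n); ims.append(d["image"])
    print(n,d["fov_y"],d["cx"],d["cy"],d["xyz"],d["rotation"],[k for k in d])
    np.savez("%s.npz"%n,**{k:np.array(v) for k,v in d.items()})
    cv2.imwrite("pics/%s0.png"%n,cv2.resize(d["image"][:,:,::-1],(768,576),interpolation=cv2.INTER_CUBIC))
print(r.read_clock(), r.read_orientation())
E
```

```text
pics
scene 52.3573604621954 251.87533341188742 186.34149206378675 [ 0.88690913 -0.55147463  0.87007768] [0.32392201 0.09300382 0.24589097 0.90882476] ['image', 'depth', 'fov_y', 'cx', 'cy', 'xyz', 'rotation']
side 43.837686982474416 259.876118140922 190.22925046156317 [0.38721387 0.8827324  0.83197369] [-0.03424443  0.42652409  0.90063747 -0.07587269] ['image', 'depth', 'fov_y', 'cx', 'cy', 'xyz', 'rotation']
0.1 [ 7.07100917e-01  7.07112097e-01 -5.94598903e-04 -6.48965274e-04]
```

View pics/scene0.png

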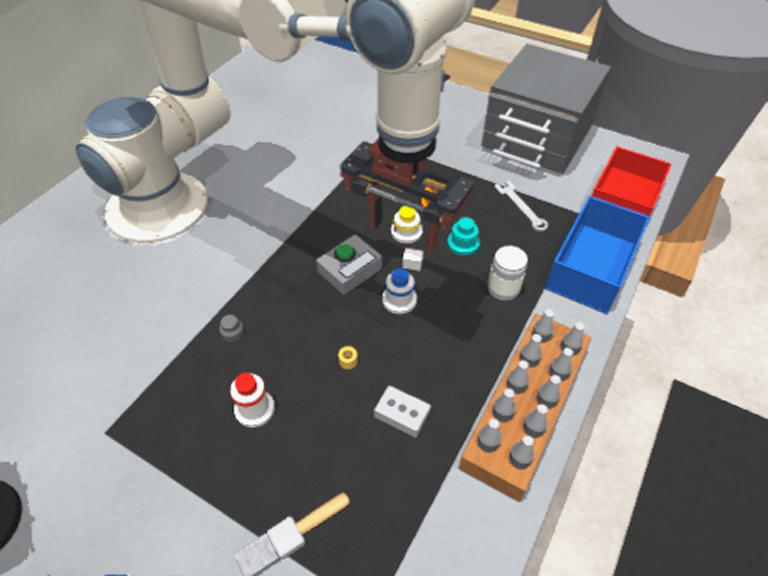

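View pics/side0.png

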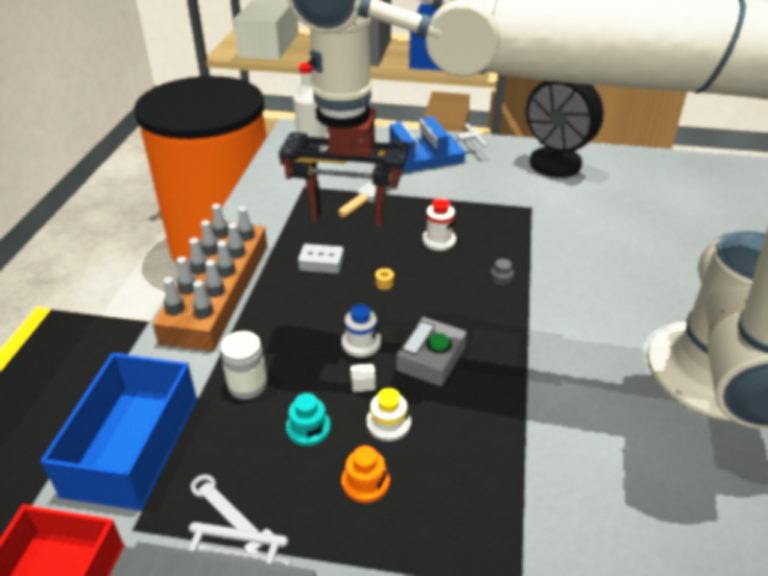

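The yellow, blue and red setters are at about (407,213), (400,278) and (245,383) in the scene view, and at (389,400), (361,314) and (440,207) in the side view. The green key is at (345,252) in the scene view and (439,342) in the side view. The lookalikes are turquoise at scene (465,230) / side (307,408), and orange at side (366,465), mostly hidden in the scene view. The white body with a yellow ring and pad next to the billet is the yellow setter.

```bash
cat > h.py <<'E'
import numpy as np,cv2
from scipy.spatial.transform import Rotation as R
TOP=dict(yellow=.06,blue=.075,red=.09,green=.05)
HUE=dict(yellow=(26,34),blue=(105,125),red=(0,6),green=(55,80))
def rays(d,uv,Rc):
    f=192/np.tan(np.radians(float(d["fov_y"]))/2)
    uv=np.atleast_2d(uv).astype(float)
    v=np.c_[(uv[:,0]-d["cx"])/f,-(uv[:,1]-d["cy"])/f,-np.ones(len(uv))]
    return v@Rc.T
def find(d,c,pos,Rc,near=None,rad=.05):
    """candidates: (ray-plane centroid of top-face pixels, n, pixel)"""
    hsv=cv2.cvtColor(np.ascontiguousarray(d["image"]),cv2.COLOR_RGB2HSV)
    lo,hi=HUE[c]; m=((hsv[...,0]>=lo)&(hsv[...,0]<=hi)&(hsv[...,1]>130)&(hsv[...,2]>50)).astype(np.uint8)
    n,l,s,ce=cv2.connectedComponentsWithStats(m)
    out=[]
    for i in range(1,n):
        if s[i,4]<25: continue
        vv,uu=np.nonzero(l==i); w=rays(d,np.c_[uu,vv],Rc)
        P=pos+w*d["depth"][vv,uu][:,None]
        h=TOP[c]; k=abs(P[:,2]-h)<.006
        if k.sum()<15: continue
        Q=pos+w*((h-pos[2])/w[:,2])[:,None]; Q=Q[k]
        mid=(Q.min(0)+Q.max(0))/2; ext=np.ptp(Q,0)
        out.append((mid[:2].round(4),Q.mean(0)[:2].round(4),P[k].mean(0).round(4),ext[:2].round(3),int(k.sum()),ce[i].round(0)))
    return out
E
python3 - <<'E'
from h import *
for n in("scene","side"):
    d=dict(np.load(n+".npz")); Rc=R.from_quat(d["rotation"]).as_matrix()
    for c in TOP:
        for o in find(d,c,d["xyz"],Rc): print(n,c,*o)
E
```

```text
scene yellow [0.5033 0.1942] [0.5035 0.1951] [0.5029 0.1963 0.0587] [0.029 0.027] 57 [271. 141.]
scene blue [0.8594 0.296 ] [0.8612 0.2896] [0.8613 0.2884 0.0761] [0.12  0.212] 502 [398. 169.]
scene blue [0.5768 0.0338] [0.5773 0.0345] [0.5768 0.0354 0.0738] [0.031 0.034] 91 [266. 184.]
scene red [ 0.4824 -0.2778] [ 0.4829 -0.2773] [ 0.4827 -0.2772  0.0895] [0.032 0.032] 139 [163. 255.]
scene green [0.4473 0.0529] [0.4468 0.0534] [0.4462 0.0541 0.049 ] [0.03  0.033] 76 [230. 168.]
side yellow [0.5022 0.2037] [0.5018 0.2034] [0.5021 0.2018 0.0581] [0.029 0.032] 132 [259. 264.]
side blue [ 0.5648 -0.5853] [ 0.5681 -0.5835] [ 0.5677 -0.5798  0.0768] [0.133 0.131] 216 [285.  99.]
side blue [0.5759 0.0436] [0.5756 0.0427] [0.5761 0.0405 0.073 ] [0.029 0.034] 94 [240. 208.]
side blue [0.8592 0.3018] [0.8614 0.3116] [0.8611 0.312  0.0755] [0.126 0.207] 1156 [ 80. 288.]
side red [ 0.4827 -0.2674] [ 0.482  -0.2678] [ 0.4822 -0.2711  0.0879] [0.029 0.034] 61 [293. 136.]
side green [0.4454 0.0637] [0.4459 0.0638] [0.4461 0.0614 0.0477] [0.029 0.03 ] 97 [292. 228.]
```

```bash
cat >> h.py <<'E'
Q0=[.70710678,.70710678,0,0]
def wrist(r,imaging,c,save=None):
    p,q=np.array(r.read_ee_pos()),r.read_orientation()
    d=imaging.get_image("wrist"); T=np.array(d["tool_from_camera"]); Rt=R.from_quat(q).as_matrix()
    if save: cv2.imwrite(save,cv2.resize(d["image"][:,:,::-1],(768,576),interpolation=cv2.INTER_CUBIC))
    return find(d,c,p+Rt@T[:3,3],Rt@T[:3,:3])
E
python3 - <<'E'
from h import *
from bench import r,imaging
r.move_gripper(0.0,10)
r.movep([.5027,.199,.19],Q0)
for o in wrist(r,imaging,"yellow","pics/w1.png"): print(*o)
print(r.read_clock(),r.read_ee_pos(),r.read_wrist_force(),r.read_grip_width())
E
```

```text
[0.5017 0.2001] [0.5017 0.2009] [0.5017 0.2009 0.0601] [0.029 0.027] 862 [255. 183.]
2.4 [0.50360143 0.19799396 0.1905471 ] [ 0.84058399 -0.54183481  0.40964995] 0.007568291457299696
```

View pics/w1.png

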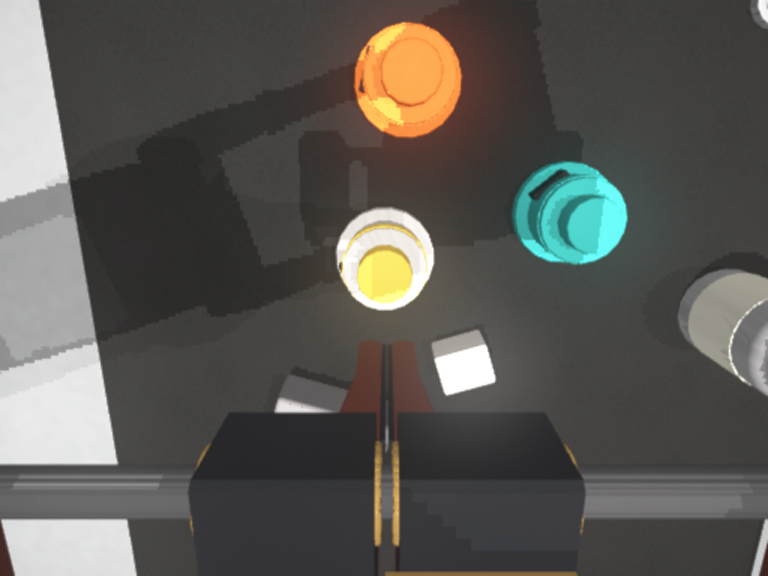

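The wrist view shows the yellow pad on its white body at (385,275), with orange at (410,75), turquoise at (570,220) and the billet at (463,362). The position agrees with the fixed cameras, so I'll press it with a force guard.

```bash
cat >> h.py <<'E'
def press(r,xy,h,extra=.005):
    x,y=xy
    r.move_l([x,y,h+.014+.008],.12); r.pause(.3)
    e=np.array(r.read_ee_pos())-[x,y,h+.022]
    x-=e[0]; y-=e[1]
    r.move_l([x,y,h+.022-e[2]],.05); r.pause(.3)
    f0=np.array(r.read_wrist_force()); print("pre",r.read_ee_pos(),f0.round(2))
    hit=r.move_l([x,y,h+.014-.004-e[2]],.012,until_force=1.3)
    p=np.array(r.read_ee_pos()); print("hit",hit,p,(np.array(r.read_wrist_force())-f0).round(2))
    return hit,x,y,f0,e
def deeper(r,x,y,z,f0):
    r.move_l([x,y,z],.015); r.pause(.3)
    print("at",r.read_ee_pos(),(np.array(r.read_wrist_force())-f0).round(2),r.read_clock())
E
python3 - <<'E'
from h import *
from bench import r,imaging
hit,x,y,f0,e=press(r,(.5017,.2004),.06); print(e)
r.pause(.3); print(r.read_ee_pos(),(np.array(r.read_wrist_force())-f0).round(2),r.read_clock())
E
```

```text
pre [0.50141425 0.20031927 0.08138516] [ 0.11 -0.45 -0.63]
hit True [0.50135679 0.20028051 0.07259266] [1.04 1.07 2.82]
[2.71136492e-04 7.85159262e-05 5.86551878e-04]
[0.50113927 0.2002172  0.07250625] [1.52 1.63 1.97] 5.3
```

```bash
python3 - <<'E'
from h import *
from bench import r,imaging
f0=np.array([.11,-.45,-.63])
deeper(r,.5014,.2003,.0680,f0)
print((np.mean([(r.pause(.02),r.read_wrist_force())[1] for _ in range(10)],0)-f0).round(2))
r.move_l([.5014,.2003,.15],.15)
r.pause(.2); print(np.array(r.read_wrist_force()).round(2))
r.movep([.5763,.039,.205],Q0)
for o in wrist(r,imaging,"blue"): print(*o)
for o in wrist(r,imaging,"yellow","pics/w2.png"): print(*o)
print(r.read_clock())
E
```

```text
at [0.50120525 0.20022897 0.0679726 ] [-1.42 -0.83  3.92] 6.0417
[-1.76  0.03  3.74]
[0.05 0.38 0.22]
[0.5757 0.0385] [0.5768 0.0389] [0.5768 0.0389 0.075 ] [0.029 0.03 ] 912 [259. 187.]
7.975
```

View pics/w2.png

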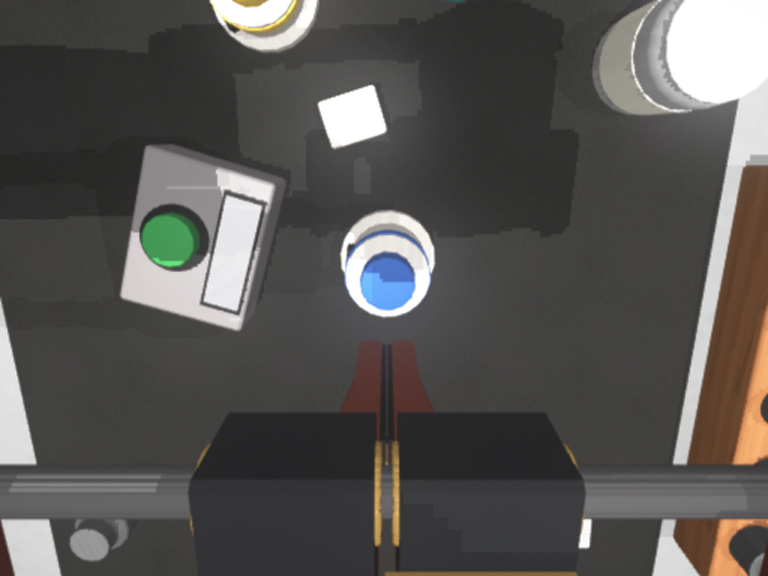

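The blue pad is at (388,280), on its white body with the blue ring; the green key is at (170,238). Yellow read 3.7 N at about 6 mm and came back up. I'll press blue and red the same way.

```bash
python3 - <<'E'
from h import *
from bench import r,imaging
def test(xy,h):
    hit,x,y,f0,e=press(r,xy,h)
    z=r.read_ee_pos()[2]
    if not hit or abs(z-h-.0125)>.003: print("STOP",hit,z); return False
    deeper(r,x,y,h+.014-.006,f0)
    print((np.mean([(r.pause(.02),r.read_wrist_force())[1] for _ in range(10)],0)-f0).round(2))
    r.move_l([x,y,h+.08],.15); return True
if test((.5764,.0388),.075):
    for o in wrist(r,imaging,"green"): print("green",*o)
    r.movep([.4825,-.2725,.22],Q0); r.pause(.2)
    o=wrist(r,imaging,"red","pics/w3.png"); print(*o)
    m=(o[0][0]+o[0][1])/2
    if len(o)==1 and np.hypot(*(m-[.4825,-.2725]))<.008: test(m,.09)
print(r.read_clock())
E
```

```text
pre [0.57612382 0.03880087 0.09640728] [ 0.54 -0.06  0.56]
hit True [0.5760506  0.03881719 0.08754948] [0.69 0.52 0.78]
at [0.57610979 0.03880335 0.08305687] [-1.57  0.44  2.14] 11.3083
[-0.89 -0.03  2.74]
green [0.4451 0.0579] [0.4453 0.0579] [0.4453 0.0579 0.05  ] [0.029 0.031] 1265 [ 84. 170.]
(array([ 0.4812, -0.2747]), array([ 0.4815, -0.2745]), array([ 0.4815, -0.2745,  0.0899]), array([0.029, 0.031]), 1019, array([256., 189.]))
pre [ 0.48114858 -0.27447174  0.1113835 ] [ 0.19 -0.61 -0.06]
hit True [ 0.4810781  -0.27444081  0.10257664] [ 1.55 -0.24  1.35]
at [ 0.48114537 -0.27449038  0.09808931] [-0.62  0.34  2.13] 17.0083
[-0.68  0.77  3.02]
17.8083
```

```bash
python3 - <<'E'
from h import *
from bench import r,imaging
r.movep([.4455,.0579,.16],Q0)
r.pause(.2)
o=wrist(r,imaging,"green"); print(*o)
m=(o[0][0]+o[0][1])/2
hit,x,y,f0,e=press(r,m,.05)
print(r.move_l([x,y,.0545],.015,until_force=10)); r.pause(.3)
print(r.read_ee_pos(),(np.array(r.read_wrist_force())-f0).round(2))
r.move_l([x,y,.20],.15)
r.movep([.40,-.10,.30],Q0); r.pause(.2)
for n in("scene","side"):
    d=imaging.get_image(n); Rc=R.from_quat(d["rotation"]).as_matrix()
    for c,h in TOP.items():
        if c=="green": TOP[c]=.042
        for q in find(d,c,d["xyz"],Rc): print(n,c,*q)
        TOP[c]=h
    if n=="scene": cv2.imwrite("pics/end.png",cv2.resize(d["image"][:,:,::-1],(768,576)))
print(r.read_clock())
E
```

```text
(array([0.4445, 0.057 ]), array([0.445 , 0.0586]), array([0.445 , 0.0586, 0.0501]), array([0.03 , 0.029]), 794, array([257., 191.]))
pre [0.44441942 0.05778004 0.07141197] [-0.36 -0.17  0.13]
hit True [0.44434272 0.05776185 0.06338318] [2.08 0.39 1.53]
True
[0.44438937 0.0578092  0.05622901] [-1.05 -0.14  5.57]
scene yellow [0.5033 0.1961] [0.5037 0.196 ] [0.5031 0.1972 0.0587] [0.029 0.031] 60 [271. 140.]
scene blue [0.8594 0.2961] [0.8613 0.291 ] [0.8614 0.2898 0.0762] [0.12  0.211] 501 [398. 169.]
scene blue [0.5773 0.0344] [0.577  0.0346] [0.5765 0.0356 0.0737] [0.033 0.032] 92 [266. 184.]
scene red [ 0.4828 -0.2778] [ 0.483  -0.2773] [ 0.4826 -0.2771  0.0894] [0.033 0.032] 140 [163. 255.]
scene green [0.4455 0.056 ] [0.4463 0.0556] [0.4459 0.0562 0.0413] [0.031 0.031] 75 [230. 168.]
side yellow [0.5022 0.2039] [0.5017 0.2034] [0.502  0.2018 0.0581] [0.029 0.033] 132 [259. 264.]
side blue [ 0.5652 -0.5807] [ 0.5702 -0.5792] [ 0.5698 -0.5759  0.0767] [0.132 0.14 ] 232 [282.  99.]
side blue [0.5759 0.0438] [0.5756 0.0431] [0.5761 0.0407 0.0729] [0.029 0.034] 94 [240. 207.]
side blue [0.8595 0.302 ] [0.8611 0.312 ] [0.8607 0.3124 0.0755] [0.125 0.207] 1147 [ 80. 288.]
side red [ 0.4827 -0.2677] [ 0.482  -0.2683] [ 0.4823 -0.2721  0.0875] [0.029 0.033] 59 [293. 136.]
side green [0.4447 0.0602] [0.4451 0.0607] [0.4452 0.0583 0.0397] [0.032 0.032] 108 [292. 229.]
24.7333
```

View pics/end.png

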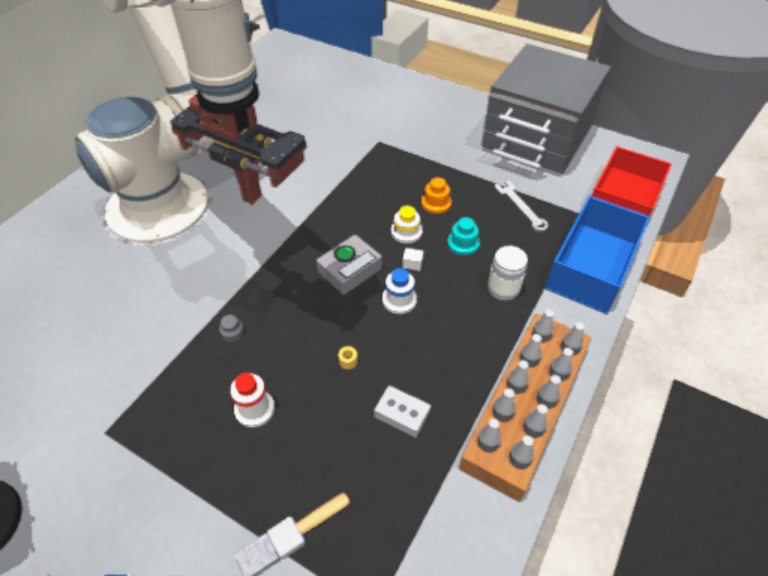

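The key at (345,253) now sits at about 0.042 m, so it is fully in. The setters are upright and unmoved, and nothing else on the bench has shifted.

```bash
python3 -c "
from bench import workorder
print(workorder.sign_off())"
```

```text
the job is handed in; nothing more can be done
None
```

I pressed the yellow, blue and red pads in that order, each about 6 mm down, then pushed the green key in about 8 mm, where it stayed; nothing else moved, and I handed the job in at about 25 s.

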